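# Stroke-check the sample carriage of a scanner

## Task

Press the red push bar on the front edge of the scanner's lid to free its catch, and ride the sprung lid up with the tool all the way to its stop so that it does not slam. Then work the carriage under the lid by its blue handle to feel for sticky spots: slide it fully to its left stop, then fully to its right stop, no faster than 10 cm a second. Last, slide it back to park with the handle level with the yellow index flag, let go and leave the lid open, the flag where it was and the tape, dish and screwdriver undisturbed.

Things in the scene. Friction and masses are not known exactly. Their poses are not given: they have to be found in the camera images.
- case_base (a point): Sample scanner: white open-topped case, black inside, fixed to the bench, outer 220 (x) x 320 (y) x 85 mm high, walls 8 mm. This point is the centre of its underside; x points from its front (robot side) to its hinge side, y to the left along the rail, z up. Yawed up to 0.25 rad. Offsets given as 'case' are in this frame
- lid (a joint): Angle of the lid, 0 shut, 0.96 rad open at its stop; hinge line along case y, through case (106, 0, 92) mm. White frame with clear window, 216 x 320 mm, top 106 mm above the bench when shut. A spring lifts its front edge with 4 to 5 N and holds it at the stop; let go, it flies open at about 3 rad/s and slams
- push_bar (a point): Middle of the top of the red push bar (50 x 70 mm, long side along case y) that rocks on the lid's front edge and moves with the lid; at case (-90, 0, 122) mm when shut. Pressed down some 3 mm (1 to 2 N) it unhooks the lid; full travel 5 mm. As the finger then rises slowly, the lid follows, bar still pressed; rise along the arc about the hinge to stay on the bar
- catch (a joint): Rocking angle of the push bar on the lid: 0 at rest (hooked when the lid is shut), 0.2 rad fully pressed; the hook is free beyond about 0.12 rad. It springs back
- handle (a point): Centre of the grip zone of the blue upright handle, at case x -40 mm, 77 mm high. A block 16 mm (case x) by 24 mm (case y), top 97 mm and foot 38 mm above the bench, on the carriage plate (aluminium, 115 x 100 mm, a gold and purple solar cell lying on it behind the handle). Grip it across the 24 mm, fingers on its left and right sides
- carriage (a joint): Place of the carriage on its rail: 0 at its right stop, 0.14 m at its left stop (left = case +y). The handle is at case y = joint - 0.07. Friction 2.5 N, 0.4 kg; it stays where left. With the lid open its lip is at case x -22 mm, 266 mm high, and the hook hangs from it at y 0 to x -57, 258 mm high: reach in under them from the front, tool leaning back to the robot 25 to 35 degrees
- flag (a point): Yellow index flag, a 22 x 6 mm clip, 24 mm tall, at case x -83 mm on the scale strip on the case's floor in front of the carriage (top 36 mm above the bench). The handle is parked when handle and flag have the same case y. It must not be moved
- tape: Loose roll of blue tape, 100 mm across, 25 mm high, lying beside the case; origin at the centre of its underside. Leave alone
- dish: Loose white dish, 100 mm across, 45 mm high, beside the case; origin at the centre of its underside. Leave alone
- screwdriver: Loose screwdriver with a red handle, 180 mm, lying in front of the case (robot side), along its front. Leave alone

How it is judged:
On the way, in this order (a step that is already met when the one before it is completed fails the run):
1. the lid stands open at its stop, at rest (value of joint lid above 0.92 rad and velocity of joint lid below 0.1 rad/s), for 0.2 s.
2. the carriage is fully at its left stop (within 4 mm) (value of joint carriage above 0.136 m), for 0.05 s.
3. the carriage is fully at its right stop (within 4 mm) (value of joint carriage below 0.004 m), for 0.05 s.
At the end, for the whole second after the job is handed in: the carriage rests with its handle within 6 mm (along the rail) of the yellow flag, and the lid stands open at its stop (above 0.92 rad) (y of handle in the frame of flag between -0.006 and 0.006 m and value of joint lid above 0.92 rad and velocity of joint carriage between -0.005 and 0.005 m/s); the robot touches nothing.
It fails at once if the lid slams: faster than 1.3 rad/s in the last part of its swing (beyond 0.75 rad) (value of joint lid above 0.75 rad and velocity of joint lid above 1.3 rad/s).
It fails at once if the carriage is moved faster than 0.18 m/s (velocity of joint carriage above 0.18 m/s or velocity of joint carriage below -0.18 m/s).
It fails at once if the index flag is shifted by more than 3 mm (distance of flag from where it was at the start of the episode above 0.003 m).
It fails at once if the tape, dish or screwdriver is moved by more than 15 mm (distance of any of tape, dish, screwdriver from where it was at the start of the episode above 0.015 m).
It also fails if it takes over 67 s, if anything falls off the work surface, if the arm or the gripper's body presses on something with over 40 N, if the wrist force passes 120 N, or if a joint passes its speed limit or range.

## Robot

A 6-joint arm with a two-finger parallel gripper is mounted at the origin on the work surface. World frame = base frame: x ahead of the robot, y to its left, z up, the work surface at z = 0. Lengths are in m, angles in rad, forces in N, time in s.
With the tool pointing down it reaches from about 0.375 to 0.9 m from the base axis. Payload 3.1 kg.
Tool frame: the origin (TCP) lies between the finger pads; the fingertips stand 19 mm ahead of it and the grasp point (between the pads) is the TCP; z points along the fingers, y is the line along which they close (so a half turn about z gives the same grasp; the last joint's range is limited). The gripper opens to 87 mm and grips with 3 to 60 N. Pads are 19 mm wide; open, the fingers measure 117 mm over their backs; the gripper's body (75 mm by 190 mm) begins 51 mm behind the grasp point.
Start: joints at [1.117, 0.527, 1.433, -0, 1.181, -0.178], TCP at [0.17, 0.602, 0.242] pointing down, gripper open.
Joint ranges: [-3.08, 3.08], [-0.75, 2.2], [0.22, 2.44], [-1.43, 4.57], [0, 2.65], [-2.85, 2.85]. Speed limits (rad/s): [2.79, 2.79, 3.14, 3.14, 3.14, 3.14].

## Interface

Orientations are given as a unit quaternion [x, y, z, w].
In Python, from rig import robot, camera, camera_info, hand_in gives the robot as it stands.
- The arm moves only by the shell command python3 -m handwheel 'ROWS' [FORCE]. ROWS is a JSON object of lists of equal length, an entry for each row: "hand": the opening, from 0 (shut) to 1 (fully open); "translation": the shift along the world's x, y, z in mm, a list of three; "turn": the turn, a rotation vector about the world's x, y, z in rad, a list of three. In form: {"hand": [hand, ...], "translation": [[tx, ty, tz], ...], "turn": [[ax, ay, az], ...]}. A call has 1 to 12 rows; each row is the pose to reach, as a shift and turn from the pose commanded when the call began; what a row does not reach only later rows make up. A row lasts 1/12 s, in which the tool goes at most 41.7 mm and 7.16 degrees, less where a joint would pass 70% of its speed; a pose out of reach is approached as far as the arm can. A call with a gripper value outside its range is refused whole. The fingers move at their own pace and stop on an object; FORCE is the grip in N (left out, the last holds). Time passes only in rows, so rows that repeat a pose let the fingers close. It gives the time, the measured TCP pose, the force, the opening and the grip force at its end, in the units of the state.
- robot.get_obs(): the state, without advancing time (a new reading comes with each control period).
- camera(name): name is "scene" or "top"; returns (picture, depth): 420x560x3 uint8, red, green, blue; 420x560 float32, m along the optical axis (not along the pixel's ray), 0 where there is no reading.
- camera_info(name): a dict with "vertical_fov" (degrees; the focal length in pixels is half the picture's height over the tangent of half this angle, whatever the lens; pixels are square), "cx", "cy" (the principal point, pixels), "world_from_camera" (4x4, takes a point from camera to world coordinates). Camera axes: x right, y down, z forward; pixel columns grow to the right and rows downward; lengths in m; the calibration is good to about 2 mm. A picture is of the moment at which its call begins. camera_info takes no time and is no camera call.
- hand_in(): hands the job in; it is judged then, once.
The state is a dict: "time": time; "q": joint angles; "joint_velocities": joint speeds; "joint_torque": joint torques, N m; "position": TCP position; "tool_rot": TCP orientation; "ft_force": force on the tool from outside, world axes, zero at the start; "moment": the same for the moment, N m; "grip_width": finger opening in m; "grip_force": force on a finger pad.
Only numpy, scipy, OpenCV 4.12 (cv2) and the standard library are available. Lean on these libraries where they do the work, as an engineer would, in place of code of your own. Each camera call takes 0.05 s, during which the arm holds its last target. There are 200 camera calls.

## Working session

There is one attempt and no reset: what is moved stays moved. The work goes in short steps, Python scripts to look and compute and a shell command to move; the robot and the scene stay as the last step left them, time stands still between calls to the robot, and variables do not carry over. Pictures are saved under pics/ and viewed, at most 10 in all, crops included, and the job is handed in when it is done.

```bash
mkdir -p pics; python3 - <<'E'
from rig import robot,camera,camera_info
import cv2,numpy as np
for n in("scene","top"):
    p,d=camera(n); cv2.imwrite(f"pics/{n}0.png",p[:,:,::-1]); np.save(f"{n}0.npy",d)
    i=camera_info(n); print(n,i["vertical_fov"],i["cx"],i["cy"],np.round(i["world_from_camera"],3).tolist())
o=robot.get_obs();print(o["time"],o["position"],o["tool_rot"],o["ft_force"])
E
```

```text
scene 54.99615148668577 279.7341655199118 209.74642988931276 [[-0.859, -0.325, 0.395, 0.24], [-0.511, 0.519, -0.685, 0.649], [0.018, -0.791, -0.612, 0.65], [0.0, 0.0, 0.0, 1.0]]
top 51.29202934849155 282.6094040365277 205.51663519327766 [[-0.022, -0.996, 0.081, 0.562], [-0.999, 0.025, 0.036, 0.013], [-0.038, -0.08, -0.996, 0.858], [0.0, 0.0, 0.0, 1.0]]
0.1 [0.16929123 0.60100152 0.24069487] [ 1.36970406e-01  9.90574676e-01 -9.09310105e-04 -3.03408038e-04] [-0.16203242 -0.26338508  0.3736963 ]
```

View pics/scene0.png

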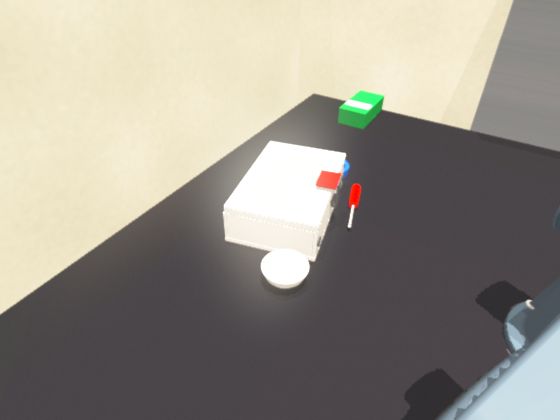

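View pics/top0.png

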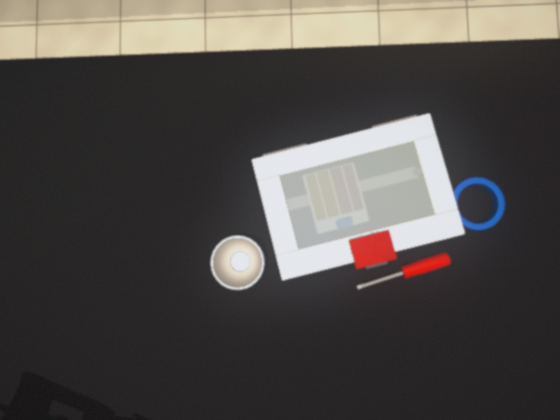

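The top view shows the lid corners at about (252,159), (430,114), (465,234) and (282,280), the red bar at (372,249), the dish at (238,262), the tape at (479,204) and the screwdriver from (358,288) to (450,260). I'll fit the case pose next.

```bash
cat > h.py <<'E'
import numpy as np,cv2
from rig import robot,camera,camera_info
def setup(n):
    i=camera_info(n); return 210/np.tan(np.radians(i["vertical_fov"])/2),i["cx"],i["cy"],np.array(i["world_from_camera"])
def back(n,u,v,z):   # pixel -> world at height z
    f,cx,cy,T=setup(n); r=T[:3,:3]@[(u-cx)/f,(v-cy)/f,1]; return T[:3,3]+r*(z-T[2,3])/r[2]
def dep(n,u,v,d):
    f,cx,cy,T=setup(n); return T[:3,3]+T[:3,:3]@(np.array([(u-cx)/f,(v-cy)/f,1])*d)
def proj(n,P):
    f,cx,cy,T=setup(n); c=(np.atleast_2d(P)-T[:3,3])@T[:3,:3]; return c[:,:2]/c[:,2:]*f+[cx,cy]
E
python3 - <<'E'
from h import *
from scipy.optimize import least_squares
M=np.array([[106,160],[106,-160],[-110,-160],[-110,160]])/1e3
W=np.array([back("top",*p,.106)[:2] for p in[(252,159),(430,114),(465,234),(282,280)]])
print(W)
R=lambda a:np.array([[np.cos(a),-np.sin(a)],[np.sin(a),np.cos(a)]])
s=least_squares(lambda x:((M@R(x[2]).T+x[:2])-W).ravel(),[.6,0,0]);print(s.x,s.fun.reshape(4,2)*1e3)
D=np.load("top0.npy")
for u,v in[(372,249),(268,200),(450,200),(300,268)]: print(u,v,dep("top",u,v,D[v,u]))
img=cv2.imread("pics/top0.png");hsv=cv2.cvtColor(img,cv2.COLOR_BGR2HSV)
m=((hsv[...,0]<8)|(hsv[...,0]>172))&(hsv[...,1]>150)&(hsv[...,2]>80)
n,l,st,c=cv2.connectedComponentsWithStats(m.astype(np.uint8))
for k in range(1,n):
    if st[k,4]>100: print(st[k],c[k],back("top",*c[k],.122))
print("bar model",R(s.x[2])@[-.09,0]+s.x[:2])
for p in((238,262),(479,204),(358,288),(450,260)):print(back("top",*p,.03))
# cross-check with scene
S=np.c_[M@R(s.x[2]).T+s.x[:2],[.106]*4];print(proj("scene",S))
D=np.load("scene0.npy");print(dep("scene",329,180,D[180,329]))
E
```

```text
[[ 0.70632767  0.09164967]
 [ 0.77618906 -0.2189658 ]
 [ 0.56754898 -0.26726911]
 [ 0.49643003  0.0438527 ]]
[ 0.63857404 -0.0872392   0.22383049] [[ 0.08754622  0.64824342]
 [ 1.25533074 -0.75369052]
 [-0.71632552 -0.39506963]
 [-0.62655144  0.50051673]]
372 249 [ 0.54601352 -0.10770655  0.12160284]
268 200 [0.63367011 0.06499959 0.10707517]
450 200 [ 0.62564953 -0.24455846  0.10814764]
300 268 [0.51612924 0.01273181 0.10682132]
[ 350  231   47   38 1173] [372.33077579 249.58056266] [ 0.54505071 -0.10815052  0.122     ]
[401 253  50  26 670] [425.94925373 264.90895522] [ 0.5180215  -0.19502921  0.122     ]
bar model [ 0.55081915 -0.10721616]
[0.52494237 0.12933924 0.03      ]
[ 0.62338741 -0.32444848  0.03      ]
[ 0.47240425 -0.0941063   0.03      ]
[ 0.52062931 -0.26555254  0.03      ]
[[223.34846846 205.2429565 ]
 [270.09809623 140.77064196]
 [345.69107378 153.6969784 ]
 [317.71981222 225.67505974]]
[ 0.54023955 -0.10183798  0.12328416]
```

```bash
python3 -m handwheel '{"hand":[0,0,0,0,0,0,0,0,0,0],"translation":[[20,-35,0],[40,-70,0],[60,-106,0],[80,-142,0],[100,-177,0],[120,-212,0],[140,-248,0],[160,-283,0],[175,-320,0],[191,-354,0]],"turn":[[0,0,0.03],[0,0,0.05],[0,0,0.08],[0,0,0.1],[0,0,0.13],[0,0,0.15],[0,0,0.18],[0,0,0.2],[0,0,0.23],[0,0,0.25]]}' 10
python3 -m handwheel '{"hand":[0,0,0,0,0,0,0,0,0,0,0],"translation":[[20,-35,0],[40,-70,0],[60,-106,0],[80,-142,0],[100,-177,0],[120,-212,0],[140,-248,-10],[160,-283,-20],[175,-320,-40],[191,-354,-60],[191,-354,-66]],"turn":[[0,0,0.03],[0,0,0.05],[0,0,0.08],[0,0,0.1],[0,0,0.13],[0,0,0.15],[0,0,0.18],[0,0,0.2],[0,0,0.23],[0,0,0.25],[0,0,0.25]]}'
python3 - <<'E'
from h import *
from scipy.spatial.transform import Rotation as R
o=robot.get_obs();print(o["time"],o["position"],o["ft_force"],o["q"]);print(R.from_quat(o["tool_rot"]).as_matrix().round(3))
for n in("scene","top"):
    p,d=camera(n); cv2.imwrite(f"pics/{n}1.png",p[:,:,::-1])
a=cv2.imread("pics/scene1.png")[110:260,230:430];b=cv2.imread("pics/top1.png")[190:340,280:480]
cv2.imwrite("pics/c1.png",np.vstack([cv2.resize(x,None,fx=2,fy=2,interpolation=cv2.INTER_CUBIC) for x in(a,b)]))
E
```

```text
time: 0.93
position: [0.3607, 0.2455, 0.2414]
tool_rot: [0.012, 1.0, -0.0, -0.0]
ft_force: [-0.1, 0.6, -0.8]
grip_width: 0.0283
grip_force: 0.0
time: 1.85
position: [0.5541, -0.1125, 0.1733]
tool_rot: [-0.11, 0.994, -0.001, 0.001]
ft_force: [-0.0, 0.0, 0.7]
grip_width: 0.0007
grip_force: 0.0
1.85 [ 0.55412559 -0.11246666  0.17328213] [-0.04753057  0.02145756  0.70332662] [-3.96938972e-01  5.36377426e-01  1.65215280e+00 -2.14062139e-03
  9.50227962e-01 -2.18779944e+00]
[[-0.976 -0.22   0.002]
 [-0.22   0.976 -0.003]
 [-0.001 -0.003 -1.   ]]
```

View pics/c1.png

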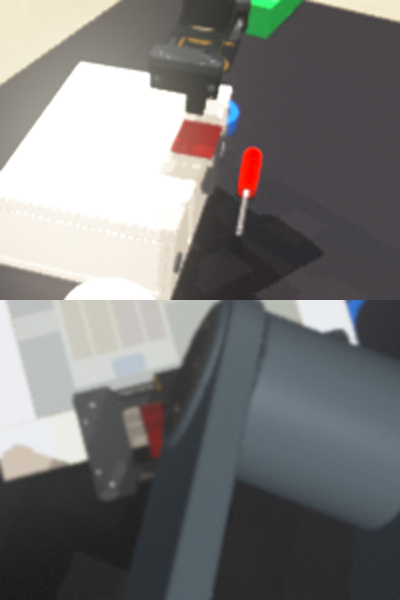

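```bash
python3 -m handwheel '{"hand":[0,0,0,0,0,0,0,0,0,0],"translation":[[-1,1,-8],[-2,2,-16],[-3,3,-22],[-3,3,-27],[-3,3,-29],[-3,3,-31],[-3,3,-32],[-3,3,-33],[-3,3,-34],[-3,3,-34]],"turn":[[0,0,0],[0,0,0],[0,0,0],[0,0,0],[0,0,0],[0,0,0],[0,0,0],[0,0,0],[0,0,0],[0,0,0]]}'
```

```text
time: 2.78
position: [0.5489, -0.1035, 0.1419]
tool_rot: [-0.112, 0.994, -0.0, 0.0]
ft_force: [0.5, 1.5, 2.1]
grip_width: 0.0006
grip_force: 0.7
```

```bash
python3 -m handwheel '{"hand":[0,0,0,0,0],"translation":[[0,0,-1],[0,0,-2],[0,0,-3],[0,0,-3],[0,0,-3]],"turn":[[0,0,0],[0,0,0],[0,0,0],[0,0,0],[0,0,0]]}'; python3 -m handwheel '{"hand":[0,0,0,0],"translation":[[0,0,-1],[0,0,-2],[0,0,-2],[0,0,-2]],"turn":[[0,0,0],[0,0,0],[0,0,0],[0,0,0]]}'
```

```text
time: 3.2
position: [0.5492, -0.1035, 0.1388]
tool_rot: [-0.112, 0.994, -0.0, 0.001]
ft_force: [1.6, 1.6, 4.3]
grip_width: 0.0005
grip_force: 2.2
time: 3.53
position: [0.5492, -0.1035, 0.1379]
tool_rot: [-0.112, 0.994, -0.0, 0.001]
ft_force: [-0.3, 2.0, 12.3]
grip_width: 0.0005
grip_force: 5.7
```

```bash
cat > arc.py <<'E'
import numpy as np
y=.224
def P(a):
    t=.5*a; b=a-t
    p=np.array([-197*np.cos(a)+26.5*np.sin(a),197*np.sin(a)+26.5*np.cos(a)])
    p+=19*np.array([np.sin(t),np.cos(t)])+9.5*np.sin(b)*np.array([np.sin(a),np.cos(a)])
    return np.array([p[0]*np.cos(y),p[0]*np.sin(y),p[1]]),t*np.array([-np.sin(y),np.cos(y),0])
for c in range(3):
    A=np.linspace(c/3,(c+1)/3,13)*1.005; p0,t0=P(A[0])
    print([ (P(a)[0]-p0).round(0).astype(int).tolist() for a in A[1:]]);print([(P(a)[1]-t0).round(3).tolist() for a in A[1:]])
E
python3 arc.py
```

```text
[[1, 0, 6], [2, 1, 11], [4, 1, 17], [5, 1, 22], [7, 2, 28], [9, 2, 33], [11, 2, 39], [13, 3, 44], [15, 3, 49], [17, 4, 54], [20, 5, 59], [23, 5, 65]]
[[-0.003, 0.014, 0.0], [-0.006, 0.027, 0.0], [-0.009, 0.041, 0.0], [-0.012, 0.054, 0.0], [-0.016, 0.068, 0.0], [-0.019, 0.082, 0.0], [-0.022, 0.095, 0.0], [-0.025, 0.109, 0.0], [-0.028, 0.122, 0.0], [-0.031, 0.136, 0.0], [-0.034, 0.15, 0.0], [-0.037, 0.163, 0.0]]
[[3, 1, 5], [6, 1, 10], [9, 2, 15], [12, 3, 19], [16, 4, 24], [19, 4, 29], [23, 5, 33], [27, 6, 37], [30, 7, 42], [34, 8, 46], [39, 9, 50], [43, 10, 53]]
[[-0.003, 0.014, 0.0], [-0.006, 0.027, 0.0], [-0.009, 0.041, 0.0], [-0.012, 0.054, 0.0], [-0.016, 0.068, 0.0], [-0.019, 0.082, 0.0], [-0.022, 0.095, 0.0], [-0.025, 0.109, 0.0], [-0.028, 0.122, 0.0], [-0.031, 0.136, 0.0], [-0.034, 0.15, 0.0], [-0.037, 0.163, 0.0]]
[[4, 1, 4], [9, 2, 7], [13, 3, 11], [18, 4, 14], [23, 5, 17], [27, 6, 21], [32, 7, 24], [37, 9, 26], [42, 10, 29], [48, 11, 32], [53, 12, 34], [58, 13, 36]]
[[-0.003, 0.014, 0.0], [-0.006, 0.027, 0.0], [-0.009, 0.041, 0.0], [-0.012, 0.054, 0.0], [-0.016, 0.068, 0.0], [-0.019, 0.082, 0.0], [-0.022, 0.095, 0.0], [-0.025, 0.109, 0.0], [-0.028, 0.122, 0.0], [-0.031, 0.136, 0.0], [-0.034, 0.15, 0.0], [-0.037, 0.163, 0.0]]
```

```bash
python3 -m handwheel '{"hand":[0,0,0,0,0,0,0,0,0,0,0,0],"translation":[[1,0,5],[2,1,10],[4,1,16],[5,1,22],[7,2,28],[9,2,33],[11,2,39],[13,3,44],[15,3,49],[17,4,54],[20,5,59],[23,5,65]],"turn":[[-0.003,0.014,0],[-0.006,0.027,0],[-0.009,0.041,0],[-0.012,0.054,0],[-0.016,0.068,0],[-0.019,0.082,0],[-0.022,0.095,0],[-0.025,0.109,0],[-0.028,0.122,0],[-0.031,0.136,0],[-0.034,0.15,0],[-0.037,0.163,0]]}'
python3 - <<'E'
from h import *
p,d=camera("scene"); cv2.imwrite("pics/scene2.png",cv2.resize(p[80:290,180:460,::-1],None,fx=2,fy=2))
E
```

```text
time: 4.53
position: [0.5713, -0.0985, 0.2016]
tool_rot: [-0.112, 0.99, -0.009, -0.084]
ft_force: [0.7, 2.4, 3.5]
grip_width: 0.0004
grip_force: 1.8
```

View pics/scene2.png

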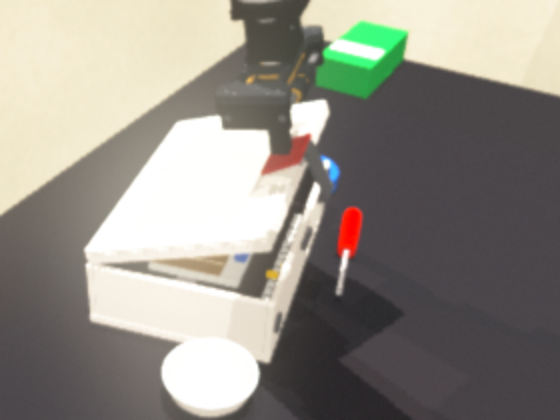

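The lid is following, with the finger on the bar at crop (285,150). The yellow flag shows at crop (272,273). I'll carry on.

```bash
python3 -m handwheel '{"hand":[0,0,0,0,0,0,0,0,0,0,0,0],"translation":[[3,1,5],[6,1,10],[9,2,15],[12,3,19],[16,4,24],[19,4,29],[23,5,33],[27,6,37],[30,7,42],[34,8,46],[39,9,50],[43,10,53]],"turn":[[-0.003,0.014,0],[-0.006,0.027,0],[-0.009,0.041,0],[-0.012,0.054,0],[-0.016,0.068,0],[-0.019,0.082,0],[-0.022,0.095,0],[-0.025,0.109,0],[-0.028,0.122,0],[-0.031,0.136,0],[-0.034,0.15,0],[-0.037,0.163,0]]}'
python3 -m handwheel '{"hand":[0,0,0,0,0,0,0,0,0,0,0,0],"translation":[[4,1,4],[9,2,7],[13,3,11],[18,4,14],[23,5,17],[27,6,21],[32,7,24],[37,9,26],[42,10,29],[48,11,32],[53,12,34],[58,13,36]],"turn":[[-0.003,0.014,0],[-0.006,0.027,0],[-0.009,0.041,0],[-0.012,0.054,0],[-0.016,0.068,0],[-0.019,0.082,0],[-0.022,0.095,0],[-0.025,0.109,0],[-0.028,0.122,0],[-0.031,0.136,0],[-0.034,0.15,0],[-0.037,0.163,0]]}'
python3 - <<'E'
from h import *
p,d=camera("scene"); cv2.imwrite("pics/scene3.png",cv2.resize(p[80:290,180:460,::-1],None,fx=2,fy=2))
E
```

```text
time: 5.58
position: [0.6148, -0.0889, 0.2549]
tool_rot: [-0.111, 0.98, -0.019, -0.166]
ft_force: [-0.0, 0.2, 4.5]
grip_width: 0.0005
grip_force: 1.7
time: 6.58
position: [0.6725, -0.0759, 0.2899]
tool_rot: [-0.109, 0.962, -0.028, -0.248]
ft_force: [0.5, -0.7, 0.3]
grip_width: 0.0005
grip_force: 0.0
```

View pics/scene3.png

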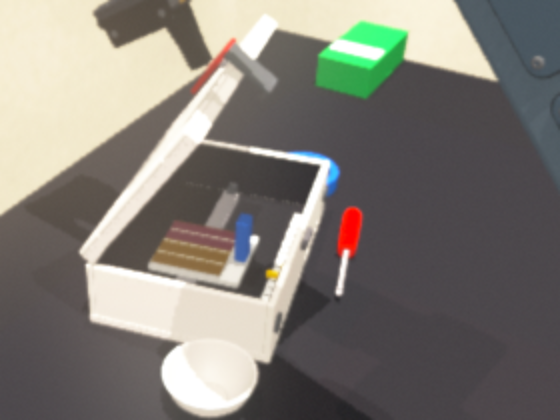

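```bash
python3 - <<'E'
from h import *
p,d=camera("scene");hsv=cv2.cvtColor(p,cv2.COLOR_RGB2HSV)
c0=np.array([.6385,-.0872]);a=.224
def case(P): q=np.array(P)[...,:2]-c0; return np.concatenate([q@np.array([[np.cos(a),-np.sin(a)],[np.sin(a),np.cos(a)]]),np.array(P)[...,2:]],-1)
for nm,lo,hi in(("blue",100,130),("yellow",18,35)):
    m=cv2.inRange(hsv,(lo,110,50),(hi,255,255)); m[:170]=0; 
    n,l,st,c=cv2.connectedComponentsWithStats(m)
    for k in range(1,n):
        if st[k,4]<8 or st[k,0]>400:continue
        v,u=np.where(l==k); P=np.array([dep("scene",x,y,d[y,x]) for x,y in zip(u,v)]); C=case(P)*1e3
        print(nm,st[k],c[k],"case med",np.median(C,0).round(1),"y pct",np.percentile(C[:,1],[5,50,95]).round(1),"z",np.percentile(C[:,2],[5,50,95]).round(1),"x",np.percentile(C[:,0],[5,50,95]).round(1))
f=cv2.resize(p[190:230,280:340,::-1],None,fx=10,fy=10,interpolation=cv2.INTER_CUBIC);cv2.imwrite("pics/f3.png",f)
E
```

```text
blue [344 170   5   8  33] [345.6969697  172.96969697] case med [-111.  -212.6   11.1] y pct [-240.9 -212.6 -202.7] z [ 0.3 11.1 25.1] x [-114.9 -111.  -106.9]
blue [298 187   8  24 157] [301.1656051  197.77070064] case med [-41.4  38.3  79.5] y pct [22.2 38.3 41.4] z [47.8 79.5 98.3] x [-46.7 -41.4 -33.7]
yellow [313 214   6   5  24] [315.25       216.41666667] case med [-77.   23.6  18.6] y pct [ 9.5 23.6 25.7] z [12.9 18.6 22.7] x [-84.3 -77.  -71. ]
```

View pics/f3.png

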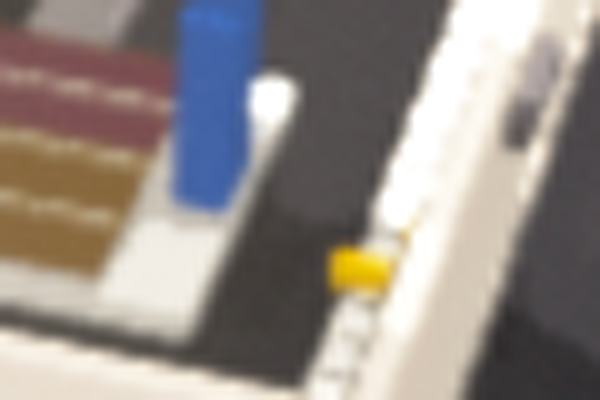

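```bash
python3 -m handwheel '{"hand":[0,0,0,0,0,0,0,0],"translation":[[10,2,20],[15,3,50],[15,3,80],[0,0,100],[-30,-7,110],[-70,-16,110],[-105,-24,110],[-140,-32,110]],"turn":[[0,0,0],[0,0,0],[0,0,0],[0.01,-0.05,0],[0.04,-0.15,0],[0.06,-0.25,0],[0.08,-0.35,0],[0.1,-0.45,0]]}'
```

```text
time: 7.35
position: [0.5299, -0.1075, 0.4001]
tool_rot: [-0.112, 0.994, -0.004, -0.018]
ft_force: [-0.4, -0.9, 0.9]
grip_width: 0.0003
grip_force: 0.0
```

```bash
python3 -m handwheel '{"hand":[0,0,0,0.3,0.6,0.6,0.6,0.6,0.6],"translation":[[-15,-20,0],[-30,-40,0],[-45,-60,-10],[-60,-80,-20],[-80,-100,-30],[-100,-120,-40],[-110,-140,-50],[-110,-140,-50],[-110,-140,-50]],"turn":[[0.015,-0.068,0],[0.03,-0.136,0],[0.046,-0.2,0],[0.062,-0.27,0],[0.078,-0.34,0],[0.093,-0.41,0],[0.109,-0.48,0],[0.124,-0.546,0],[0.124,-0.546,0]]}'
python3 - <<'E'
from h import *
ps=[camera("top") for _ in range(2)];p,d=ps[-1];cv2.imwrite("pics/top4.png",p[:,:,::-1]);np.save("top4.npy",d)
cv2.imwrite("pics/top4c.png",cv2.resize(p[160:300,270:470,::-1],None,fx=4,fy=4,interpolation=cv2.INTER_CUBIC))
o=robot.get_obs();print(o["position"],o["q"])
E
```

```text
time: 8.1
position: [0.4544, -0.2251, 0.3731]
tool_rot: [-0.084, 0.969, 0.022, 0.23]
ft_force: [1.0, 0.3, -0.6]
grip_width: 0.0327
grip_force: 0.0
[ 0.45490433 -0.22472591  0.37321129] [-0.91871689  0.10114417  1.78451004  0.46862888  1.08138483 -2.85402037]
```

View pics/top4c.png

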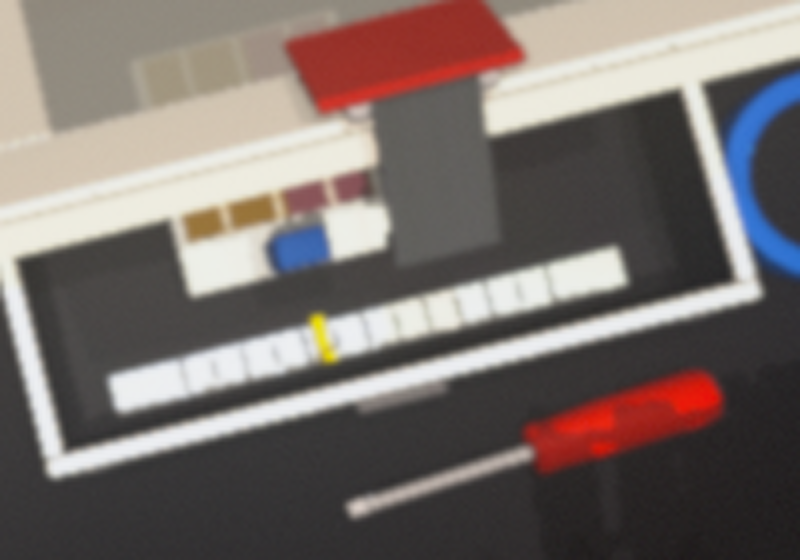

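```bash
cat >> h.py <<'E'
c0=np.array([.6385,-.0872]);a=.224
Rz=np.array([[np.cos(a),-np.sin(a),0],[np.sin(a),np.cos(a),0],[0,0,1]])
def case(P): return Rz.T@(np.array(P)-[*c0,0])*1e3
def world(P): return Rz@(np.array(P)/1e3)+[*c0,0]
from scipy.spatial.transform import Rotation as R
def Rdes(t): # leaning t, tool y = -case y
    z=np.array([np.sin(t),0,-np.cos(t)]);y=np.array([0,-1.,0]);return R.from_matrix(Rz@np.c_[np.cross(y,z),y,z])
E
python3 - <<'E'
from h import *
print("flag",case(back("top",350.75,244.5,.036)),"handle",case(back("top",345,222,.097)))
print("corner FL, FR", case(back("top",270+58/4,160+465/4,.085)),case(back("top",270+755/4,160+290/4,.085)))
o=robot.get_obs();c=R.from_quat(o["tool_rot"])
print(case(o["position"]),"toolz",c.as_matrix()[:,2])
for s in(1,-1): 
  pass
print("1.3 about z:",c.as_matrix()[:,2]*1.3,"then",(Rdes(.52)*(R.from_rotvec(c.as_matrix()[:,2]*1.3)*c).inv()).as_rotvec())
E
```

```text
flag [-82.09769373  23.23847078  36.        ] handle [-39.93709172  29.70553634  97.        ]
corner FL, FR [-105.76370533  154.75379175   85.        ] [-105.65674187 -157.81135305   85.        ]
[-209.55768036  -93.30769086  373.21129345] toolz [ 0.4401219   0.08045476 -0.89432642]
1.3 about z: [ 0.57215847  0.10459119 -1.16262435] then [ 0.8533253   0.13518583 -1.58012698]
```

```bash
python3 -m handwheel '{"hand":[0.6,0.6,0.6,0.6,0.6,0.6,0.6,0.6,0.6,0.6,0.6,0.6],"translation":[[0,0,0],[0,0,0],[0,0,0],[0,0,0],[0,0,0],[0,0,0],[0,0,0],[0,0,0],[0,0,0],[0,0,0],[0,0,0],[0,0,0]],"turn":[[0.05,0.01,-0.1],[0.1,0.02,-0.2],[0.15,0.03,-0.3],[0.2,0.04,-0.4],[0.25,0.045,-0.5],[0.3,0.055,-0.6],[0.35,0.06,-0.7],[0.4,0.07,-0.8],[0.45,0.08,-0.9],[0.5,0.09,-1.0],[0.54,0.1,-1.08],[0.57,0.1,-1.16]]}'
python3 - <<'E'
from h import *
o=robot.get_obs();c=R.from_quat(o["tool_rot"]);print(o["q"],case(o["position"]),(Rdes(.52)*c.inv()).as_rotvec())
E
```

```text
time: 9.2
position: [0.4558, -0.2246, 0.3732]
tool_rot: [0.518, 0.824, 0.154, 0.171]
ft_force: [-0.1, 0.5, 0.0]
grip_width: 0.0524
grip_force: 0.0
[-0.91531362  0.1005694   1.78542114  0.4671979   1.07501971 -1.55163996] [-208.6079875   -93.36807318  373.19117387] [ 0.85784516  0.13209116 -1.57950808]
```

```bash
python3 -m handwheel '{"hand":[0.6,0.6,0.6,0.6,0.6,0.6,0.6,0.6,0.6,0.6,0.6,0.6],"translation":[[0,10,0],[0,20,0],[0,30,0],[0,45,0],[0,60,0],[0,75,0],[0,90,-10],[0,105,-20],[0,120,-30],[0,130,-40],[5,138,-50],[10,138,-60]],"turn":[[0.055,0.009,-0.105],[0.11,0.018,-0.21],[0.165,0.026,-0.315],[0.22,0.035,-0.42],[0.275,0.043,-0.52],[0.33,0.05,-0.62],[0.385,0.06,-0.72],[0.44,0.068,-0.82],[0.495,0.077,-0.92],[0.55,0.085,-1.02],[0.605,0.094,-1.12],[0.66,0.1,-1.22]]}'
python3 - <<'E'
from h import *
o=robot.get_obs();c=R.from_quat(o["tool_rot"]);print(o["q"],case(o["position"]),(Rdes(.52)*c.inv()).as_rotvec(),(world([-130,29.7,235])-o["position"])*1e3)
E
```

```text
time: 10.2
position: [0.465, -0.0844, 0.3129]
tool_rot: [0.92, 0.303, 0.247, 0.022]
ft_force: [0.4, 0.2, -0.1]
grip_width: 0.0523
grip_force: 0.0
[-0.65877469  0.08775443  2.01123917  0.55347247  0.78939915 -0.0697151 ] [-168.52137847   41.22565004  312.87521419] [ 0.19841902  0.02757021 -0.36034486] [ 40.11919775  -2.68089166 -77.87521419]
```

```bash
python3 -m handwheel '{"hand":[0.6,0.6,0.6,0.6,0.6,0.6],"translation":[[7,0,-15],[14,-1,-30],[21,-1,-45],[30,-2,-60],[40,-3,-78],[40,-3,-78]],"turn":[[0.05,0.007,-0.09],[0.1,0.014,-0.18],[0.15,0.021,-0.27],[0.2,0.028,-0.36],[0.2,0.028,-0.36],[0.2,0.028,-0.36]]}'
python3 - <<'E'
from h import *
o=robot.get_obs();c=R.from_quat(o["tool_rot"]);print(o["q"],case(o["position"]),(Rdes(.52)*c.inv()).as_rotvec(),(world([-40,29.7,80])-o["position"])*1e3)
E
```

```text
time: 10.7
position: [0.5057, -0.0889, 0.2328]
tool_rot: [0.961, 0.11, 0.254, -0.029]
ft_force: [-0.2, -0.2, -0.1]
grip_width: 0.0522
grip_force: 0.0
[-0.60846976  0.29373885  2.04951455  0.75212455  0.56693671  0.13687688] [-129.8325591    27.7899053   232.82689182] [-0.00019426 -0.00370593 -0.00336822] [  87.16395555   21.81701148 -152.82689182]
```

```bash
python3 -m handwheel '{"hand":[0.6,0.6,0.6,0.6,0.6,0.6,0.6,0.6,0.6,0.6,0.6,0.6],"translation":[[8,2,-14],[16,4,-28],[24,6,-42],[32,8,-56],[40,10,-70],[48,12,-84],[56,14,-98],[64,16,-112],[72,18,-126],[80,20,-140],[87,22,-153],[87,22,-153]],"turn":[[0,0,0],[0,0,0],[0,0,0],[0,0,0],[0,0,0],[0,0,0],[0,0,0],[0,0,0],[0,0,0],[0,0,0],[0,0,0],[0,0,0]]}'
python3 - <<'E'
from h import *
o=robot.get_obs();print(o["ft_force"],case(o["position"]))
p,d=camera("scene");cv2.imwrite("pics/s5.png",cv2.resize(p[80:290,180:460,::-1],None,fx=2,fy=2))
E
```

```text
time: 11.7
position: [0.5936, -0.0669, 0.0816]
tool_rot: [0.96, 0.11, 0.256, -0.029]
ft_force: [0.4, -1.5, 0.0]
grip_width: 0.0522
grip_force: 0.0
[ 0.39438001 -1.475123    0.00263174] [-39.28389421  29.7241877   81.62058127]
```

View pics/s5.png

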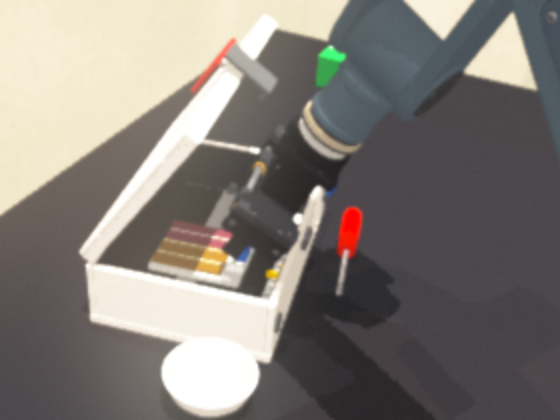

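The fingers straddle the handle, which shows at crop (245,255), and the lid is still open. I'll close the gripper.

```bash
python3 -m handwheel '{"hand":[0.2,0.2,0.2,0.2,0.2,0.2,0.2],"translation":[[0,0,0],[0,0,0],[0,0,0],[0,0,0],[0,0,0],[0,0,0],[0,0,0]],"turn":[[0,0,0],[0,0,0],[0,0,0],[0,0,0],[0,0,0],[0,0,0],[0,0,0]]}' 20
python3 - <<'E'
from h import *
for y in(8,16,24,32,40,44): print(y,(Rz@[0,y,0]).round(1))
E
```

```text
time: 12.33
position: [0.5929, -0.0684, 0.0833]
tool_rot: [0.96, 0.108, 0.256, -0.028]
ft_force: [-2.7, -2.2, 5.1]
grip_width: 0.0239
grip_force: 20.0
8 [-1.8  7.8  0. ]
16 [-3.6 15.6  0. ]
24 [-5.3 23.4  0. ]
32 [-7.1 31.2  0. ]
40 [-8.9 39.   0. ]
44 [-9.8 42.9  0. ]
```

```bash
python3 -m handwheel '{"hand":[0.2,0.2,0.2,0.2,0.2,0.2,0.2,0.2,0.2,0.2,0.2,0.2],"translation":[[-0.5,2,0],[-1.2,5,0],[-2.2,9.5,0],[-3.2,14,0],[-4.2,18.5,0],[-5.2,23,0],[-6.2,27,0],[-7.2,31,0],[-8,35,0],[-8.6,38,0],[-9,39.5,0],[-9.1,40,0]],"turn":[[0,0,0],[0,0,0],[0,0,0],[0,0,0],[0,0,0],[0,0,0],[0,0,0],[0,0,0],[0,0,0],[0,0,0],[0,0,0],[0,0,0]]}'
python3 - <<'E'
from h import *
o=robot.get_obs();print(o["ft_force"],Rz.T@o["ft_force"],case(o["position"]))
E
```

```text
time: 13.33
position: [0.5838, -0.0287, 0.0834]
tool_rot: [0.96, 0.108, 0.256, -0.027]
ft_force: [-2.9, -3.3, 6.4]
grip_width: 0.0238
grip_force: 20.0
[-2.87812698 -3.33171483  6.39574274] [-3.54630061 -2.60915515  6.39574274] [-40.37012233  69.23335035  83.3510779 ]
```

```bash
python3 -m handwheel '{"hand":[0.2,0.2,0.2,0.2,0.2],"translation":[[-0.2,1,0],[-0.5,2,0],[-0.7,3,0],[-0.9,4,0],[-0.9,4,0]],"turn":[[0,0,0],[0,0,0],[0,0,0],[0,0,0],[0,0,0]]}'
python3 - <<'E'
from h import *
o=robot.get_obs();print(Rz.T@o["ft_force"],case(o["position"]))
E
```

```text
time: 13.75
position: [0.5837, -0.0281, 0.0833]
tool_rot: [0.961, 0.106, 0.256, -0.024]
ft_force: [-2.6, -9.9, 5.4]
grip_width: 0.0239
grip_force: 20.1
[-4.70216962 -9.05139649  5.38860342] [-40.30408038  69.74956179  83.2917994 ]
```

```bash
python3 -m handwheel '{"hand":[0.2,0.2,0.2,0.2,0.2,0.2,0.2,0.2,0.2,0.2,0.2,0.2],"translation":[[0.4,-2,0],[1.3,-5.9,0],[2.7,-11.7,0],[4,-17.6,0],[5.3,-23.4,0],[6.7,-29.3,0],[8,-35.1,0],[9.3,-41,0],[10.7,-46.8,0],[12,-52.7,0],[13.3,-58.5,0],[14.7,-64.4,0]],"turn":[[0,0,0],[0,0,0],[0,0,0],[0,0,0],[0,0,0],[0,0,0],[0,0,0],[0,0,0],[0,0,0],[0,0,0],[0,0,0],[0,0,0]]}'
python3 - <<'E'
from h import *
o=robot.get_obs();print(Rz.T@o["ft_force"],case(o["position"]))
E
python3 -m handwheel '{"hand":[0.2,0.2,0.2,0.2,0.2,0.2,0.2,0.2,0.2,0.2,0.2,0.2],"translation":[[1.3,-5.9,0],[2.7,-11.7,0],[4,-17.6,0],[5.3,-23.4,0],[6.7,-29.3,0],[8,-35.1,0],[9.3,-41,0],[10.7,-46.8,0],[12,-52.7,0],[13.3,-58.5,0],[14.2,-62.4,0],[14.7,-64.4,0]],"turn":[[0,0,0],[0,0,0],[0,0,0],[0,0,0],[0,0,0],[0,0,0],[0,0,0],[0,0,0],[0,0,0],[0,0,0],[0,0,0],[0,0,0]]}'
python3 - <<'E'
from h import *
o=robot.get_obs();print(Rz.T@o["ft_force"],case(o["position"]))
E
```

```text
time: 14.75
position: [0.5974, -0.0873, 0.0833]
tool_rot: [0.96, 0.109, 0.256, -0.029]
ft_force: [-2.2, 2.5, 6.3]
grip_width: 0.024
grip_force: 20.0
[-1.60437087  2.97985084  6.32076924] [-40.13447746   9.07175897  83.26826545]
time: 15.75
position: [0.6123, -0.1522, 0.0832]
tool_rot: [0.96, 0.109, 0.256, -0.029]
ft_force: [-2.2, 2.3, 6.1]
grip_width: 0.0235
grip_force: 20.0
[-1.65930494  2.76991507  6.09800014] [-39.93817195 -57.55349881  83.23756772]
```

```bash
python3 -m handwheel '{"hand":[0.2,0.2,0.2,0.2,0.2,0.2,0.2,0.2],"translation":[[0.9,-4,0],[1.8,-8,0],[2.4,-10.5,0],[2.8,-12.5,0],[3.1,-13.5,0],[3.3,-14.5,0],[3.5,-15.5,0],[3.5,-15.5,0]],"turn":[[0,0,0],[0,0,0],[0,0,0],[0,0,0],[0,0,0],[0,0,0],[0,0,0],[0,0,0]]}'
python3 - <<'E'
from h import *
o=robot.get_obs();print(Rz.T@o["ft_force"],case(o["position"]))
E
```

```text
time: 16.42
position: [0.6153, -0.1649, 0.0832]
tool_rot: [0.96, 0.11, 0.256, -0.032]
ft_force: [-0.6, 5.9, 5.8]
grip_width: 0.0237
grip_force: 20.0
[0.73362638 5.88968226 5.77347691] [-39.86813892 -70.58078779  83.2166851 ]
```

```bash
python3 -m handwheel '{"hand":[0.2,0.2,0.2,0.2,0.2,0.2,0.2,0.2,0.2,0.2,0.2,0.2],"translation":[[-0.4,2,0],[-1.3,5.9,0],[-2.7,11.7,0],[-4,17.6,0],[-5.3,23.4,0],[-6.7,29.3,0],[-8,35.1,0],[-9.3,41,0],[-10.7,46.8,0],[-12,52.7,0],[-13.3,58.5,0],[-14.7,64.4,0]],"turn":[[0,0,0],[0,0,0],[0,0,0],[0,0,0],[0,0,0],[0,0,0],[0,0,0],[0,0,0],[0,0,0],[0,0,0],[0,0,0],[0,0,0]]}'
python3 -m handwheel '{"hand":[0.2,0.2,0.2,0.2,0.2,0.2,0.2,0.2],"translation":[[-1.3,5.9,0],[-2.7,11.7,0],[-4,17.6,0],[-5.3,23.4,0],[-6.2,27,0],[-6.7,29.3,0],[-6.9,30.2,0],[-6.9,30.2,0]],"turn":[[0,0,0],[0,0,0],[0,0,0],[0,0,0],[0,0,0],[0,0,0],[0,0,0],[0,0,0]]}'
python3 - <<'E'
from h import *
o=robot.get_obs();print(Rz.T@o["ft_force"],case(o["position"]))
E
```

```text
time: 17.42
position: [0.6012, -0.1038, 0.0832]
tool_rot: [0.96, 0.108, 0.256, -0.027]
ft_force: [-0.9, -2.8, 6.1]
grip_width: 0.0239
grip_force: 20.0
time: 18.08
position: [0.5941, -0.0731, 0.0832]
tool_rot: [0.96, 0.109, 0.256, -0.028]
ft_force: [-1.3, -1.7, 6.3]
grip_width: 0.0239
grip_force: 20.0
[-1.64311177 -1.36687797  6.33106776] [-40.13534414  23.64294138  83.17433325]
```

```bash
python3 -m handwheel '{"hand":[0.6,0.6,0.6,0.6,0.6],"translation":[[0.2,-0.9,0],[0.2,-0.9,0],[0.2,-0.9,0],[0.2,-0.9,0],[0.2,-0.9,0]],"turn":[[0,0,0],[0,0,0],[0,0,0],[0,0,0],[0,0,0]]}'
python3 -m handwheel '{"hand":[0.6,0.6,0.6,0.6,0.6,0.6,0.6,0.6,0.6,0.6,0.6,0.6],"translation":[[-8,-2,14],[-16,-4,28],[-24,-6,42],[-32,-8,56],[-40,-10,70],[-48,-12,84],[-56,-14,98],[-72,-18,126],[-90,-45,155],[-105,-75,180],[-120,-105,190],[-130,-140,200]],"turn":[[0,0,0],[0,0,0],[0,0,0],[0,0,0],[0,0,0],[0,0,0],[0,0,0],[0,0,0],[0,0,0],[0,0,0],[0,0,0],[0,0,0]]}'
python3 - <<'E'
from h import *
o=robot.get_obs();print(o["ft_force"],o["q"])
p,d=camera("top");cv2.imwrite("pics/t6.png",cv2.resize(p[190:270,310:410,::-1],None,fx=8,fy=7.5,interpolation=cv2.INTER_CUBIC))
E
```

```text
time: 18.5
position: [0.594, -0.0742, 0.0823]
tool_rot: [0.96, 0.109, 0.256, -0.028]
ft_force: [0.4, -0.8, 0.7]
grip_width: 0.0477
grip_force: 0.0
time: 19.5
position: [0.4628, -0.2145, 0.2843]
tool_rot: [0.96, 0.109, 0.256, -0.028]
ft_force: [1.5, 0.2, 0.0]
grip_width: 0.052
grip_force: 0.0
[1.48572116 0.18607341 0.01631755] [-0.92607073  0.22513706  1.9429817   0.64608293  0.85408062  0.01384361]
```

View pics/t6.png

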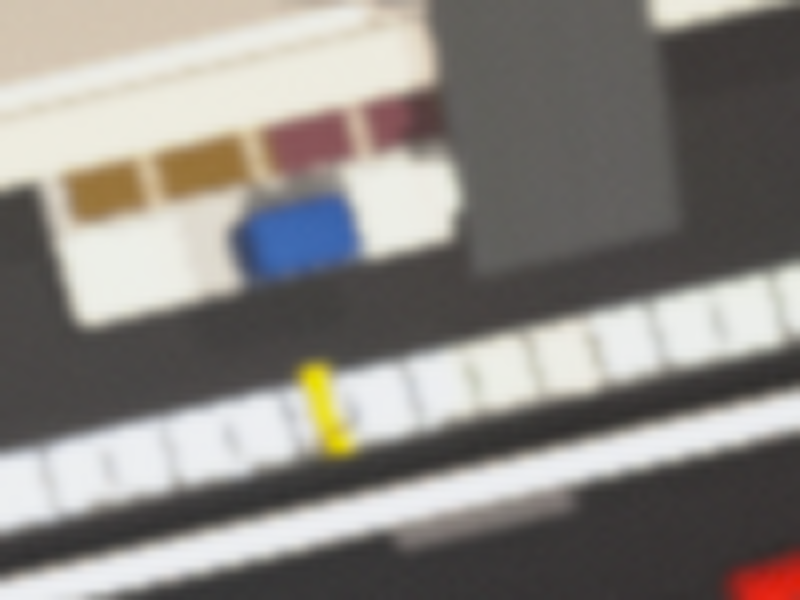

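```bash
python3 - <<'E'
from h import *
g=lambda u,v,z:case(back("top",310+u/8,190+v/7.5,z)).round(1)
print("flag",g(326,410,.036),"handle",g(303,238,.097),"R edge",g(353,227,.097),"L edge",g(250,250,.097))
print(robot.get_obs()["joint_velocities"].round(3))
E
```

```text
flag [-82.4  23.3  36. ] handle [-40.7  24.8  97. ] R edge [-40.9  13.7  97. ] L edge [-40.6  36.6  97. ]
[ 0.079  0.03  -0.008  0.087 -0.128  0.08 ]
```

```bash
python3 -m handwheel '{"hand":[0.6,0.6,0.6],"translation":[[0,0,0],[0,0,0],[0,0,0]],"turn":[[0,0,0],[0,0,0],[0,0,0]]}'; python3 -c "from rig import hand_in;print(hand_in())"
```

```text
time: 19.8
position: [0.4638, -0.2129, 0.2819]
tool_rot: [0.96, 0.109, 0.255, -0.029]
ft_force: [-0.2, 0.4, 0.6]
grip_width: 0.052
grip_force: 0.0
the job is handed in; nothing more can be done
None
```

I handed the job in at about 20 s, and no verdict came back: the lid is open at its stop, the carriage reached both stops, and the handle is parked about 1.5–2 mm from the flag by camera. The tool is clear, and nothing I saw suggested the flag, tape, dish or screwdriver had moved, though I didn't measure the three loose items again at the end.

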